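Index the model table and hold a cast over its seat

TASK

Using its upright pin, turn the small indexing table anticlockwise (seen from above) until it comes up against its stop. Then pick up the taller dental cast, the one with the thick grey stone base, lift it clear over the jars and hold it level just above the dark seat on the table - about 15 mm of air under it, centred and squared up with the seat, the flat heel of the cast towards the pin and the front of its dental arch towards the seat's open outer side - without ever letting the cast touch the table, because I am going to put mounting plaster in the gap. Finish while still holding it there, and leave the jars and the other cast where they are.

Things in the scene. Friction and masses are not known exactly. Their poses are not given: they have to be found in the camera images.
- indexer: Indexing table: grey round housing fixed to the bench (184 mm across, 13 mm high) under a bare metal turning plate, 200 mm across, top 22 mm above the bench. Origin: housing's underside centre, on the vertical turning axis. A steel stop pin (27 mm high) on a block stands at the rim, 104 mm from the axis; a lug on the plate's rim runs against it.
- plate (a joint): Angle of the turning plate, rad, about the vertical axis through indexer; it grows anticlockwise seen from above. 0 is hard against the stop (the required position), negative is still to be turned (limit -1.8). Friction of about 0.12 N m holds it wherever it is left; no spring.
- pin (a point): On the axis of the upright steel turning pin, 14 mm below its flat top (pin top 98 mm, this point 84 mm above the bench). Plain round post, 16 mm diameter, fixed to the plate 75 mm from the turning axis, straight across from the seat; grip it from above or push it sideways. Its x axis points towards the turning axis and the seat.
- seat (a point): Centre of the flat top of the seat, a dark steel pad 66 x 82 mm on the plate, 45 mm from the turning axis, 26 mm above the bench; turns with the plate. x: radially outward (away from the pin), to the open side; y: along the 82 mm side. Steel lips 4 mm high and wide stand on its whole inner edge and on the inner half of its two 66 mm sides.
- cast: The cast to hold: pinkish dental arch on a thick grey stone base, 56 x 69 x 36 mm, about 75 g, standing on the bench. Origin: centre of the underside; x (56 mm) from the flat heel to the front of the arch; y along the 69 mm side. The base is 18 mm high with upright sides at x = -28 and +28 mm, the place to grip; above it the arch spans x = -16 to +26 mm.
- other_cast: Another, lower dental cast, pink all over, 53 x 65 x 28 mm (base 12 mm high), standing on the bench near the first; which of the two places each takes varies. Leave it alone. Origin: centre of the underside.
- jar_rack: Low wooden rack, 190 x 48 x 12 mm, fixed to the bench between the casts and the indexing table, with three jars in a row in its wells. Origin: centre of the underside; x along the 190 mm side.
- jar0: White powder jar with a screw cap, 36 mm diameter, 43 mm tall, loose in a well of the rack (pitch 60 mm); its top is 49 mm above the bench. Leave it alone. Origin: centre of its underside.
- jar1: White powder jar with a screw cap, 36 mm diameter, 43 mm tall, loose in a well of the rack (pitch 60 mm); its top is 49 mm above the bench. Leave it alone. Origin: centre of its underside.
- jar2: White powder jar with a screw cap, 36 mm diameter, 43 mm tall, loose in a well of the rack (pitch 60 mm); its top is 49 mm above the bench. Leave it alone. Origin: centre of its underside.
- cast_front (a point): Point on the underside of the cast, 25 mm from its centre towards the front of the dental arch (its +x).
- lamp_post (a point): Foot, at bench height, of a fixed upright lamp post, 20 mm diameter and 0.68 m high, near the bench's front edge, to the right of the work. From its top a lamp arm runs straight away from the robot (+x) to a lamp head. Keep the arm clear of it: swing over it with the whole arm and tool raised above 0.75 m.
Not all that is in view belongs to the job. What is shaped like the cast but purple is not meant.

How it is judged:
By the outcome, as a careful person would: the job done as asked, in the order asked, and still so for the second after the job is handed in, while the arm keeps its last pose, push and grip.
It also fails if it takes over 59 s, if anything falls off the work surface, if the arm or the gripper's body presses on something with over 40 N, if the wrist force passes 120 N, or if a joint passes its speed limit or range.

ROBOT

A 7-joint arm with a two-finger parallel gripper is mounted at the origin on a cart in front of the work surface, level with it; the furniture and walls round the work are solid. World frame = base frame: x ahead of the robot, y to its left, z up, the work surface at z = 0. Lengths are in m, angles in rad, forces in N, time in s.
With the tool pointing down it reaches from about 0.35 to 0.9 m from the base axis. Payload 8.1 kg.
Tool frame: the origin (TCP) lies at the very end of the fingers, on their centre line; the grasp point (between the pads) lies 19 mm behind it (arm.tcp_to_grasp is the z of the grasp point in the tool frame, in m); z points along the fingers, y is the line along which they close (so a half turn about z gives the same grasp; the last joint's range is limited). The gripper opens to 92 mm and grips with 3 to 60 N. Pads are 19 mm wide; open, the fingers measure 130 mm over their backs; the gripper's body (75 mm by 190 mm) begins 47 mm behind the grasp point.
Start: joints at [-1.346, 0.434, 0.025, 1.573, -0.012, 1.134, -0.075], TCP at [0.201, 0.592, 0.227] pointing down, gripper open.
Joint ranges: [-2.62, 2.62], [-0.44, 2.09], [-1.27, 1.32], [0.08, 2.57], [-1.32, 4.46], [0.12, 2], [-2.74, 2.74]. Speed limits (rad/s): [2.22, 2.22, 3.01, 3.01, 3.14, 3.14, 3.14].

INTERFACE

Orientations are given as a rotation vector (axis times angle).
In Python, from cell import readout, vision, sign_off, arm gives the robot as it stands. The module is installed in compiled form; this text tells all that it offers.
- The arm moves only by the shell command python3 -m creep 'ROWS' [FORCE]. ROWS is JSON, a list of rows, each a list of 5 numbers: the shift along the tool's x, y, z in units of 4 cm (1.0 is 4 cm), then the turn about the tool's z in units of 4 degrees (1.0 is 4 degrees), then the opening, from 0 (shut) to 1 (fully open). A call has 1 to 12 rows; each row shifts and turns the commanded pose from where the row before left it, along the tool's axes as they then stand; what a row does not reach is not made up. A row lasts 1/8 s, in which the tool goes at most 62.5 mm and 10.7 degrees, less where a joint would pass 70% of its speed; a pose out of reach is approached as far as the arm can. A call with a number of a shift or a turn outside -1 to 1 is refused whole. A call with a gripper value outside its range is refused whole. The fingers move at their own pace and stop on an object; FORCE is the grip in N (left out, the last holds). Time passes only in rows, so rows that do not move let the fingers close. It gives the time, the measured TCP pose, the force, the opening and the grip force at its end, in the units of the state.
- readout.observe(): the state, without advancing time (a new reading comes with each control period).
- vision.get_image(name): name is "scene" or "top" or "wrist"; returns a dict with "pixels" (400x640x3 uint8, blue, green, red), "z_map" (400x640 float32, m along the optical axis (not along the pixel's ray), 0 where there is no reading), "camera_matrix" (3x3 intrinsics, pixels), "position" and "rotation" of the camera in the world. Camera axes: x right, y up, looking along -z (the intrinsics and any distortion apply to the point x, -y, -z); pixel columns grow to the right and rows downward; lengths in m; the calibration is good to about 2 mm. A picture is of the moment at which its call begins.
- sign_off(): hands the job in; it is judged then, once.
The state is a dict: "clock": time; "joints": joint angles; "dq": joint speeds; "joint_efforts": joint torques, N m; "position": TCP position; "ee_rot": TCP orientation; "force": force on the tool from outside, world axes, zero at the start; "ft_torque": the same for the moment, N m; "width": opening from 0.0 (shut) to 1.0 (fully open); "gripper_force": force on a finger pad.
Only numpy, scipy, OpenCV 4.12 (cv2) and the standard library are available. Lean on these libraries where they do the work, as an engineer would, in place of code of your own. Each camera call takes 0.05 s, during which the arm holds its last target. There are 200 camera calls.

## Working session

There is one attempt and no reset: what is moved stays moved. The work goes in short steps, Python scripts to look and compute and a shell command to move; the robot and the scene stay as the last step left them, time stands still between calls to the robot, and variables do not carry over. Pictures are saved under pics/ and viewed, at most 10 in all, crops included, and the job is handed in when it is done.

```bash
mkdir -p pics
cat > h.py <<'E'
import numpy as np,cv2
from cell import readout,vision,arm
from scipy.spatial.transform import Rotation as R
def grab(n):
    d=vision.get_image(n); return d
def pts(d):
    z=d['z_map']; K=np.array(d['camera_matrix']); v,u=np.mgrid[:400,:640]
    p=np.stack([(u-K[0,2])/K[0,0]*z,-(v-K[1,2])/K[1,1]*z,-z],-1)
    r=np.array(d['rotation']); r=r if r.shape==(3,3) else R.from_rotvec(r).as_matrix()
    w=p@r.T+np.array(d['position']); w[z==0]=np.nan; return w
E
python3 - <<'E'
from h import *
a=[]
for n in('scene','top'):
    d=grab(n); np.savez('pics/'+n,**{k:np.array(v) for k,v in d.items()}); cv2.imwrite(f'pics/{n}0.png',d['pixels']); print(n,d['position'],d['rotation'],d['camera_matrix'])
s=readout.observe(); print(s, arm.tcp_to_grasp)
print(R.from_rotvec(s['ee_rot']).as_matrix())
E
```

```text
scene [-0.04893888 -0.43507944  0.71120052] [ 0.87437941 -0.34104177 -0.63989051] [[388.93636051   0.         321.9111862 ]
 [  0.         388.93636051 198.39561657]
 [  0.           0.           1.        ]]
top [0.23954009 0.18359082 1.34427907] [ 0.16107495 -0.16240578 -1.55694006] [[477.12469508   0.         319.5159478 ]
 [  0.         477.12469508 199.91902147]
 [  0.           0.           1.        ]]
{'clock': 0.1, 'joints': array([-1.34557884,  0.4351269 ,  0.02497703,  1.57399772, -0.0115771 ,
        1.13400648, -0.07509697]), 'dq': array([-0.00107213, -0.00239819,  0.00099793, -0.00307967, -0.00075785,
       -0.00053099,  0.00071271]), 'joint_efforts': array([ 3.36585930e-03, -6.69120240e+01,  9.87796336e-01, -3.15138566e+01,
       -6.05969969e-02,  3.75487818e-02,  3.43049305e-05]), 'position': array([0.20114826, 0.59126501, 0.22604315]), 'ee_rot': array([-5.12711313e-01, -3.09939139e+00,  2.18600238e-03]), 'force': array([ 0.74839598, -0.11317059,  0.5658107 ]), 'ft_torque': array([ 0.05175735,  0.02346837, -0.00289784]), 'gripper_force': 0.0, 'width': 0.9958604074852992} -0.0188
[[-9.46728115e-01  3.22033824e-01 -3.05606030e-04]
 [ 3.22033934e-01  9.46727149e-01 -1.36004604e-03]
 [-1.48655300e-04 -1.38600933e-03 -9.99999028e-01]]
```

View pics/top0.png

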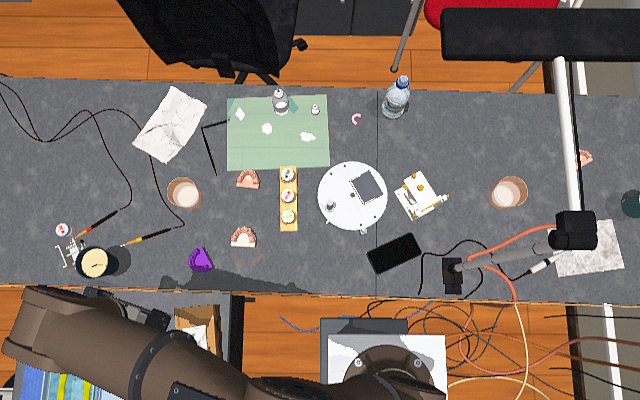

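View pics/scene0.png

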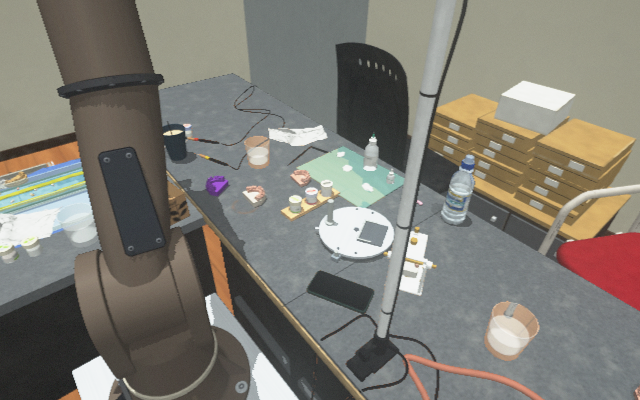

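The top view shows casts at (248,180) and (243,238), the purple decoy at (201,259), the jars at x≈288, the table at (352,195), the pin at about (334,195), and the seat at (368,186). The lamp post foot is near (455,275). I'll enlarge the work area.

Run:
```python
from h import *
d=dict(np.load('pics/top.npz')); w=pts(d)
c=d['pixels'][155:275,190:420]; cv2.imwrite('pics/crop1.png',cv2.resize(c,None,fx=3.4,fy=3.4,interpolation=cv2.INTER_CUBIC))
np.set_printoptions(precision=3,suppress=True)
for n,(u,v) in dict(castA=(248,180),castB=(243,238),jar=(288,195),tab=(352,195),seat=(368,186),lamp=(455,275),bench=(270,260)).items(): print(n,w[v,u])
```

```text
castA [0.575 0.389 0.015]
castB [0.407 0.397 0.015]
jar [0.524 0.271 0.047]
tab [0.531 0.091 0.021]
seat [0.557 0.046 0.024]
lamp [ 0.308 -0.184  0.04 ]
bench [0.347 0.321 0.003]
```

View pics/crop1.png

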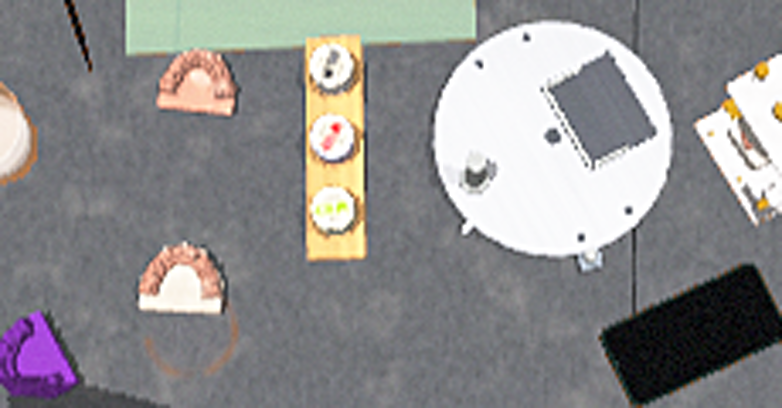

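The two candidates are the pink-all-over cast at crop (197,82) and the cast with a pale grey base and pink arch at crop (182,280). The second fits the description; the purple one at (35,355) is a decoy. In the crop the pin is at (475,172), the plate centre at (553,138), the lug at (468,228), and the stop at (590,260).

Run:
```python
from h import *
np.set_printoptions(precision=3,suppress=True)
d=dict(np.load('pics/top.npz')); w=pts(d)
v,u=np.mgrid[:400,:640]
def reg(u0,u1,v0,v1,z0,z1): 
    m=(u>=u0)&(u<u1)&(v>=v0)&(v<v1)&(w[...,2]>z0)&(w[...,2]<z1); return w[m]
P=reg(310,392,155,236,.015,.024)[:,:2]; c,r=cv2.minEnclosingCircle(P.astype(np.float32)); print('plate',c,r,(P.min(0)+P.max(0))/2)
p=reg(310,392,155,236,.05,.2); print('pin',len(p),p.mean(0),p.min(0),p.max(0))
def at(a,b,z=None):
    K=d['camera_matrix']; uu,vv=190+a/3.4,155+b/3.4
    r=R.from_rotvec(d['rotation']).as_matrix()@[(uu-K[0,2])/K[0,0],-(vv-K[1,2])/K[1,1],-1]
    return d['position']+r*(z-d['position'][2])/r[2]
for n,x in dict(center=(553,138,.022),lug=(468,228,.018),stop=(590,258,.02),pintop=(476,170,.098),s1=(607,52,.026),s2=(656,130,.026),s3=(592,165,.028),s4=(543,90,.028),heelL=(140,305,.009),heelR=(223,311,.009),heelLt=(140,295,.018),heelRt=(223,300,.018),front=(183,243,.025)).items(): print(n,at(*x))
for n,b in dict(B=(225,262,220,252),A=(232,262,165,195)).items():
    p=reg(*b,.006,.06); rc=cv2.minAreaRect(p[:,:2].astype(np.float32)); print(n,len(p),rc,p[:,2].max())
p=reg(270,305,160,235,.035,.06); print('jars',p.min(0),p.max(0))
s=readout.observe(); print(s['position'])
```

```text
plate (0.5389145612716675, 0.11840787529945374) 0.12793926894664764 [0.538 0.093]
pin 48 [0.493 0.157 0.089] [0.487 0.149 0.052] [0.504 0.164 0.104]
center [0.529 0.09  0.022]
lug [0.454 0.16  0.018]
stop [0.429 0.06  0.02 ]
pintop [0.487 0.156 0.098]
s1 [0.603 0.044 0.026]
s2 [0.536 0.004 0.026]
s3 [0.506 0.058 0.028]
s4 [0.569 0.098 0.028]
heelL [0.389 0.43  0.009]
heelR [0.384 0.362 0.009]
heelLt [0.396 0.429 0.018]
heelRt [0.392 0.361 0.018]
front [0.438 0.394 0.025]
B 447 ((0.41290491819381714, 0.39735308289527893), (0.08460263907909393, 0.10012929886579514), 5.923602104187012) 0.04103974828784129
A 481 ((0.5779345035552979, 0.3951074481010437), (0.08755709230899811, 0.0846509039402008), 1.5382740497589111) 0.03576067355827672
jars [0.447 0.253 0.036] [0.604 0.293 0.058]
[0.201 0.591 0.226]
```

```bash
python3 -m creep '[[-0.86,-0.667,0,0,1],[-0.86,-0.667,0,0,1],[-0.86,-0.667,0,0,1],[-0.86,-0.667,0,0,1],[-0.86,-0.667,0,0,1],[-0.86,-0.667,0,0,1],[-0.86,-0.667,0,0,1],[-0.86,-0.667,0,0,1],[-0.86,-0.667,0,0,1],[-0.86,-0.667,0,0,1],[-0.86,-0.667,0,0,1],[-0.86,-0.667,0,0,1]]'
python3 -m creep '[[0,0,0,1,1],[0,0,0,1,1],[0,0,0,1,1],[0,0,0,1,1],[0,0,0,1,1],[0,0,0,1,0.6],[0,0,0,1,0.6],[0,0,0,1,0.6],[0,0,0,1,0.6],[0,0,0,0.9,0.6],[0,0,0,0,0.6]]'
python3 - <<'E'
from h import *
s=readout.observe(); print(s['joints'],s['width'],R.from_rotvec(s['ee_rot']).as_matrix().round(3),s['position'])
d=grab('wrist'); w=pts(d); np.savez('pics/wrist1',**{k:np.array(v) for k,v in d.items()})
cv2.imwrite('pics/w1.png',d['pixels'])
m=(w[...,2]>.06)&(w[...,2]<.11)&(abs(w[...,0]-.489)<.04)&(abs(w[...,1]-.155)<.04)
m2=m&(w[...,2]>.09); print(m2.sum(),np.median(w[m2],0),w[m2].min(0),w[m2].max(0))
E
```

```text
clock: 1.6
position: [0.4894, 0.1544, 0.2266]
ee_rot: [-0.512, -3.099, 0.0]
force: [0.6, 0.2, -0.7]
width: 1.004
gripper_force: 0.0
clock: 2.98
position: [0.4887, 0.1556, 0.2265]
ee_rot: [-1.532, -2.743, 0.001]
force: [0.0, -0.2, -0.5]
width: 0.599
gripper_force: 0.0
[-0.7083905   0.25457578  0.36900337  1.86545791 -0.10536117  1.04099552
  0.25536425] 0.5986411977408328 [[-0.525  0.851 -0.   ]
 [ 0.851  0.525 -0.   ]
 [ 0.    -0.001 -1.   ]] [0.48872367 0.1556406  0.22649606]
251 [0.49454698 0.15671952 0.09804341] [0.48723353 0.14824726 0.0901846 ] [0.50253225 0.16372085 0.09995526]
```

View pics/w1.png

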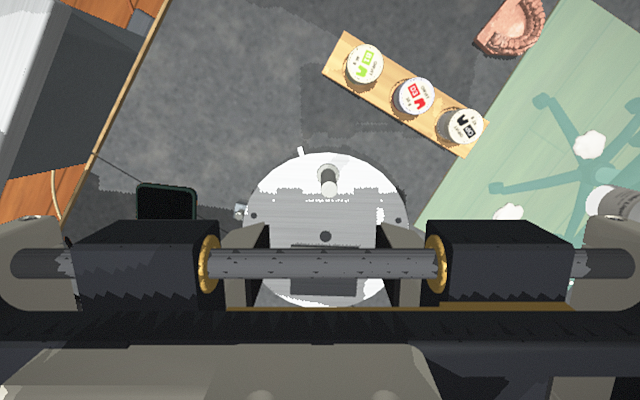

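The wrist view shows the pin top at (328,188), measured at (0.495, 0.156), z 0.098, which matches. Next I go down around it and cage it.

```bash
python3 -m creep '[[-0.08,0.13,0.8,0,0.6],[0,0,0.8,0,0.6],[0,0,0.8,0,0.6],[0,0,0.8,0,0.6],[0,0,0.8,0,0.6],[0,0,0.16,0,0.6],[0,0,0,0,0.25],[0,0,0,0,0.25],[0,0,0,0,0.25]]' 5
python3 - <<'E'
from h import *
d=grab('wrist'); cv2.imwrite('pics/w2.png',d['pixels'])
E
```

```text
clock: 4.15
position: [0.4957, 0.156, 0.0614]
ee_rot: [1.531, 2.742, 0.003]
force: [-0.1, -0.5, -0.2]
width: 0.321
gripper_force: 0.0
```

View pics/w2.png

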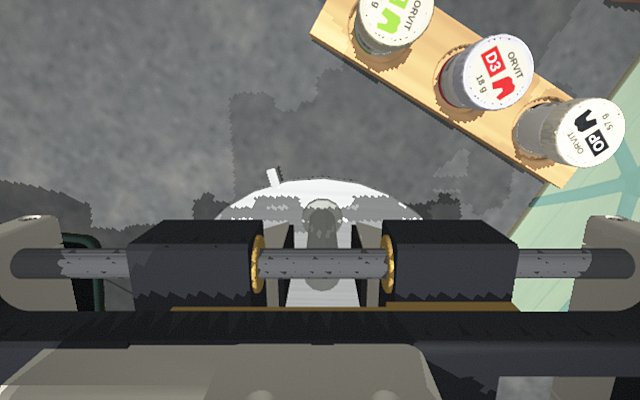

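The pin stands between the fingers at (323,215), so I swing it round the arc.

```bash
python3 -m creep '[[-0.005,-0.13,0,-1,0.25],[-0.005,-0.13,0,-1,0.25],[-0.005,-0.13,0,-1,0.25],[-0.005,-0.13,0,-1,0.25],[-0.005,-0.13,0,-1,0.25],[-0.005,-0.13,0,-1,0.25],[-0.005,-0.13,0,-1,0.25],[-0.005,-0.13,0,-1,0.25],[-0.005,-0.13,0,-1,0.25],[-0.005,-0.13,0,-1,0.25],[-0.005,-0.13,0,-1,0.25]]'
python3 - <<'E'
from h import *
for n in('wrist','top'):
    d=grab(n); np.savez('pics/%s2'%n,**{k:np.array(v) for k,v in d.items()})
c=d['pixels'][140:260,300:420]; a=cv2.resize(c,None,fx=3.3,fy=3.3)
b=np.load('pics/wrist2.npz')['pixels'][100:300,220:420]; cv2.imwrite('pics/c3.png',np.hstack([a,cv2.resize(b,(396,396))]))
E
```

```text
clock: 5.58
position: [0.4621, 0.1113, 0.0608]
ee_rot: [0.388, 3.117, 0.002]
force: [-1.4, 2.8, -0.1]
width: 0.249
gripper_force: 1.2
```

View pics/c3.png

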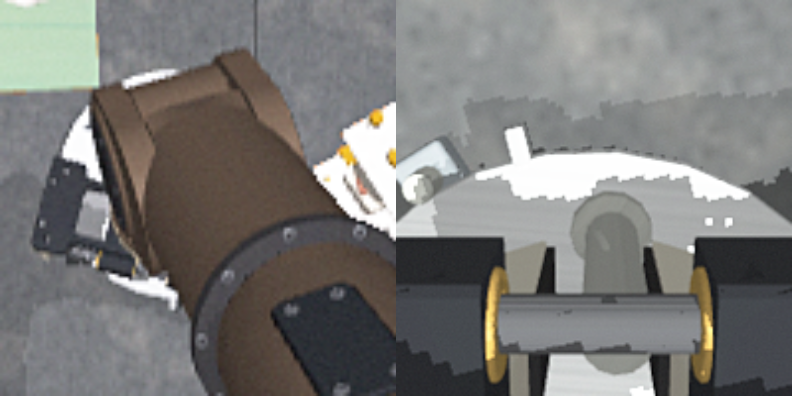

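The wrist view shows the pin caged and the lug at (515,145), now close to the stop pin at (418,185). I continue gently.

```bash
python3 -m creep '[[-0.005,-0.13,0,-1,0.25],[-0.005,-0.13,0,-1,0.25],[-0.005,-0.13,0,-1,0.25]]'; for i in 1; do :; done; python3 -m creep '[[-0.005,-0.1,0,-0.75,0.25]]'; python3 -m creep '[[-0.005,-0.1,0,-0.75,0.25]]'
```

```text
clock: 6.05
position: [0.46, 0.0958, 0.0607]
ee_rot: [0.064, 3.141, 0.001]
force: [-1.4, 1.6, 1.0]
width: 0.252
gripper_force: 1.1
clock: 6.18
position: [0.4605, 0.0932, 0.0607]
ee_rot: [-0.019, 3.14, 0.004]
force: [0.9, 10.3, -5.3]
width: 0.291
gripper_force: 5.0
clock: 6.3
position: [0.4614, 0.0899, 0.0608]
ee_rot: [-0.102, 3.137, 0.005]
force: [3.2, 10.5, -7.6]
width: 0.37
gripper_force: 5.0
```

The lug is against the stop: the reaction is about 10 N and the finger gives at its 5 N limit. I release, rise and check.

```bash
python3 -m creep '[[0,0,0,0,0.7],[0,0,0,0,0.7],[0,0,0,0,0.7],[0,0,-1,0,0.8],[0,0,-1,0,0.9],[0,0,-1,0,1],[0,0,-1,0,1],[-0.5,0.5,-0.5,0,1],[-1,1,0,0,1],[-1,1,0,0,1],[-1,1,0,0,1],[-1,1,0,0,1]]'
python3 - <<'E'
from h import *
s=readout.observe(); print(s['joints'].round(2)); M=R.from_rotvec(s['ee_rot']).as_matrix(); print(M.round(3))
for n in('wrist','top'):
    d=grab(n); np.savez('pics/%s3'%n,**{k:np.array(v) for k,v in d.items()})
c=d['pixels'][140:260,300:420]; a=cv2.resize(c,(400,400))
b=cv2.resize(np.load('pics/wrist3.npz')['pixels'],(400,250)); cv2.imwrite('pics/c4.png',np.hstack([a,np.vstack([b,np.zeros((150,400,3),np.uint8)])]))
E
```

```text
clock: 7.8
position: [0.6295, 0.2793, 0.2402]
ee_rot: [-0.098, 3.14, -0.001]
force: [1.1, 0.8, 0.9]
width: 0.999
gripper_force: 0.0
[-0.49  0.53 -0.01  1.38  0.01  1.23  1.13]
[[-0.998 -0.062  0.   ]
 [-0.062  0.998 -0.   ]
 [-0.    -0.    -1.   ]]
```

View pics/c4.png

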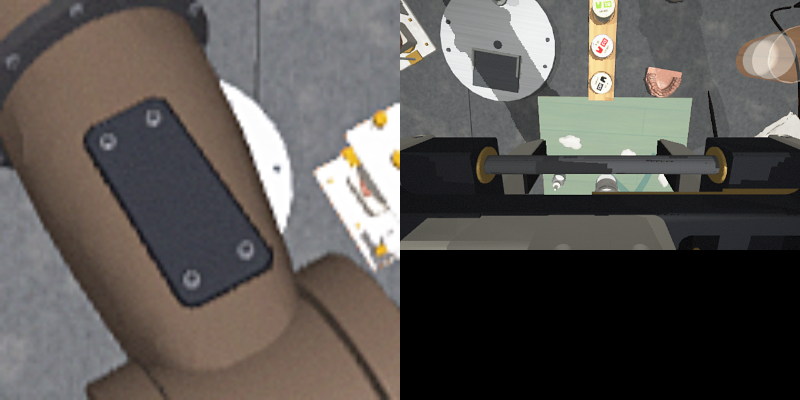

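The lug can't be seen here but the seat is now squared towards +x. I move over next to the cast with the tool turned for its heel-to-front grip.

```bash
python3 -m creep '[[0.88,0.293,0,0,1],[0.88,0.293,0,0,1],[0.88,0.293,0,0,1],[0.88,0.293,0,0,1],[0.88,0.293,0,0,1],[0.88,0.293,0,0,1]]'
python3 -m creep '[[0,0,0,1,1],[0,0,0,1,1],[0,0,0,1,1],[0,0,0,1,1],[0,0,0,1,1],[0,0,0,1,1],[0,0,0,1,1],[0,0,0,1,1],[0,0,0,1,1],[0,0,0,1,1],[0,0,0,1,1],[0,0,0,1,1]]'
python3 -m creep '[[0,0,0,1,1],[0,0,0,1,1],[0,0,0,1,1],[0,0,0,1,1],[0,0,0,1,1],[0,0,0,1,1],[0,0,0,1,1],[0,0,0,1,1],[0,0,0,1,1],[0,0,0,1,1],[0,0,0,1,1],[0,0,0,1,1]]'
python3 -m creep '[[0,0,0,0.3,1],[0,0,0,0,1]]'
python3 - <<'E'
from h import *
s=readout.observe(); print(s['joints'].round(2)); M=R.from_rotvec(s['ee_rot']).as_matrix(); print(M.round(3))
for n in('wrist','top'):
    d=grab(n); np.savez('pics/%s4'%n,**{k:np.array(v) for k,v in d.items()})
c=d['pixels'][145:245,305:405]; a=cv2.resize(c,(400,400),interpolation=cv2.INTER_CUBIC)
b=np.load('pics/wrist4.npz')['pixels']; b=cv2.resize(b[0:200,220:420],(400,400),interpolation=cv2.INTER_CUBIC)
cv2.imwrite('pics/c5.png',np.hstack([a,b]))
E
```

```text
clock: 8.65
position: [0.4119, 0.3346, 0.2404]
ee_rot: [-0.097, 3.14, -0.001]
force: [0.5, 1.1, -0.1]
width: 1.002
gripper_force: 0.0
clock: 10.15
position: [0.413, 0.3343, 0.2403]
ee_rot: [1.192, 2.907, -0.001]
force: [0.1, 0.4, 1.2]
width: 1.0
gripper_force: 0.0
clock: 11.65
position: [0.4131, 0.3343, 0.2403]
ee_rot: [2.271, 2.171, -0.001]
force: [-0.2, -0.4, 0.2]
width: 0.998
gripper_force: 0.0
clock: 11.9
position: [0.4131, 0.3347, 0.2403]
ee_rot: [2.289, 2.151, -0.0]
force: [-0.3, 0.0, 0.8]
width: 0.997
gripper_force: 0.0
[-0.95  0.27  0.21  1.79 -0.06  1.08 -0.78]
[[ 0.062  0.998 -0.   ]
 [ 0.998 -0.062 -0.   ]
 [-0.    -0.    -1.   ]]
```

View pics/c5.png

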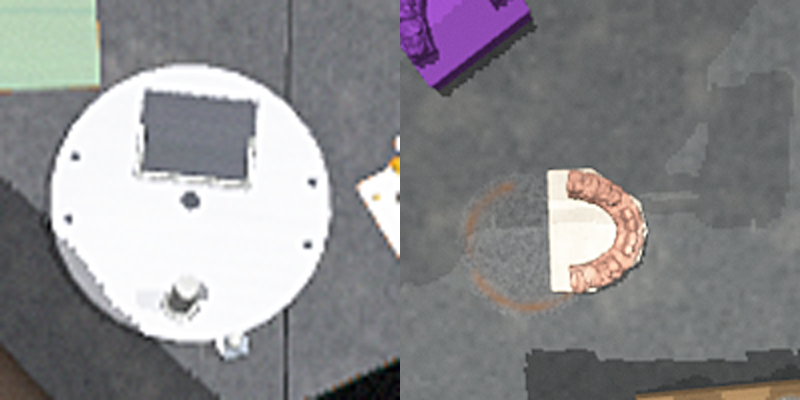

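Left panel: seat pad corners are (146,90), (257,101), (248,184), (140,175), with the pin top at (188,288) and the lug at the stop at (235,345). Right panel: the cast's heel edge runs (548,170)–(553,291) and its front is at (647,235).

```bash
cat >> h.py <<'E'
def ray(d,u,v,z):
    K=d['camera_matrix']; r=np.array(d['rotation']); r=r if r.shape==(3,3) else R.from_rotvec(r).as_matrix()
    r=r@[(u-K[0,2])/K[0,0],-(v-K[1,2])/K[1,1],-1]
    return d['position']+r*(z-d['position'][2])/r[2]
E
python3 - <<'E'
from h import *
np.set_printoptions(precision=4,suppress=True)
t=dict(np.load('pics/top4.npz')); W=dict(np.load('pics/wrist4.npz'))
T=lambda a,b,z: ray(t,305+a/4,145+b/4,z)[:2]
c=T(191,203,.022); 
# circle fit of bright plate
im=t['pixels'][145:245,305:405]; 
q=[T(146,90,.026),T(257,101,.026),T(248,184,.026),T(140,175,.026)]
s=np.mean(q,0); p=T(188,289,.098)
print('centre',c,'seat',s,np.hypot(*(s-c)),'corners',q,'pin',p,np.hypot(*(p-c)))
for n,x in dict(s_c=s-c,c_p=c-p,s_p=s-p,outer=q[0]-q[1],inner=q[3]-q[2],side=q[0]-q[3],side2=q[1]-q[2]).items(): print(n,np.degrees(np.arctan2(x[1],x[0])),np.hypot(*x))
V=lambda a,b,z: ray(W,220+a/2,b/2,z)
print('heel',V(148,170,.018),V(153,291,.018),'front',V(247,235,.015))
w=pts(W); m=(w[...,2]>.012)&(w[...,2]<.045)&(abs(w[...,0]-.41)<.06)&(abs(w[...,1]-.396)<.06)
k=cv2.morphologyEx(m.astype(np.uint8),cv2.MORPH_OPEN,np.ones((3,3)))>0
print(k.sum(),cv2.minAreaRect(w[k][:,:2].astype(np.float32)),w[k].min(0),w[k].max(0))
# plate in wrist? pin position from top depth
wt=pts(t); m=(wt[...,2]>.085)&(wt[...,2]<.11)&(abs(wt[...,0]-.455)<.04)&(abs(wt[...,1]-.09)<.04); print('pin depth',wt[m].mean(0),m.sum())
E
```

```text
centre [0.529  0.0893] seat [0.576  0.0845] 0.047305469536482174 corners [array([0.6107, 0.1213]), array([0.6032, 0.0419]), array([0.5422, 0.0492]), array([0.5482, 0.1257])] pin [0.454  0.0971] 0.07534910651264065
s_c -5.862867864378421 0.047305469536482174
c_p -5.933293563906983 0.07534910651264065
s_p -5.906131750845314 0.12265455409617874
outer 84.595411065126 0.07972204506524853
inner 85.56679325900643 0.0767523135905101
side -3.9959753733962264 0.06266622501026678
side2 -6.749520415057261 0.06136301009983393
heel [0.3875 0.4302 0.018 ] [0.3848 0.363  0.018 ] front [0.4413 0.3915 0.015 ]
2438 ((0.4125881493091583, 0.3959082365036011), (0.06814851611852646, 0.053990863263607025), 87.32496643066406) [0.3845 0.362  0.0158] [0.4398 0.4307 0.0379]
pin depth [0.4572 0.099  0.0979] 33
```

The cast centre is at about (0.4135, 0.3955), yaw about −2.5°, and its sizes agree with those given. The seat is at about (0.575, 0.0845), yaw −5.9°. Now the grasp.

```bash
python3 -m creep '[[0.76,-0.04,0,-0.26,1],[0.76,-0.04,0,0,1],[0,0,0.9,0,1],[0,0,0.9,0,1],[0,0,0.9,0,1],[0,0,0.9,0,1],[0,0,0.9,0,1],[0,0,0.9,0,1],[0,0,0.4,0,1],[0,0,0,0,1]]' 20
python3 -m creep '[[0,0,0.07,0,1],[0,0,0,0,0.5],[0,0,0,0,0.4],[0,0,0,0,0.4],[0,0,0,0,0.4],[0,0,0,0,0.4],[0,0,0,0,0.4]]' 20
```

```text
clock: 13.25
position: [0.413, 0.3955, 0.0078]
ee_rot: [2.27, 2.172, -0.003]
force: [1.3, -0.4, -0.1]
width: 1.001
gripper_force: 0.0
clock: 14.12
position: [0.4132, 0.396, 0.0057]
ee_rot: [-2.27, -2.172, -0.0]
force: [-0.8, -0.7, 4.2]
width: 0.595
gripper_force: 20.0
```

```bash
python3 -m creep '[[0,0,-0.4,0,0.4],[0,0,-0.7,0,0.4],[0,0,-0.7,0,0.4],[0,0,-0.7,0,0.4],[0,0,-0.7,0,0.4],[0,0,-0.7,0,0.4],[0,0,0,0,0.4]]'
python3 -m creep '[[-0.76,0.439,0,0,0.4],[-0.76,0.439,0,0,0.4],[-0.76,0.439,0,0,0.4],[-0.76,0.439,0,0,0.4],[-0.76,0.439,0,0,0.4],[-0.76,0.439,0,0,0.4],[-0.76,0.439,0,0,0.4],[-0.76,0.439,0,0,0.4],[-0.76,0.439,0,0,0.4],[-0.76,0.439,0,0,0.4],[0,0,0,0.84,0.4],[0,0,0,0,0.4]]'
python3 - <<'E'
from h import *
s=readout.observe(); print(s['joints'].round(2)); M=R.from_rotvec(s['ee_rot']).as_matrix(); print(M.round(4))
I=[]
for n in('wrist','scene','top'):
    d=grab(n); np.savez('pics/%s5'%n,**{k:np.array(v) for k,v in d.items()}); I.append(d['pixels'])
cv2.imwrite('pics/c6.png',np.hstack([cv2.resize(I[0],(400,250)),cv2.resize(I[1][150:300,260:500],(400,250),interpolation=cv2.INTER_CUBIC)]))
E
```

```text
clock: 15.0
position: [0.4145, 0.3969, 0.1645]
ee_rot: [-2.27, -2.171, -0.008]
force: [0.5, -0.6, -1.4]
width: 0.595
gripper_force: 20.0
clock: 16.5
position: [0.5747, 0.084, 0.1609]
ee_rot: [-2.333, -2.103, 0.002]
force: [-0.1, 0.5, -1.3]
width: 0.593
gripper_force: 20.0
[-0.44  0.43  0.28  1.78 -0.14  0.95 -0.21]
[[ 1.034e-01  9.946e-01 -1.200e-03]
 [ 9.946e-01 -1.034e-01 -3.000e-04]
 [-4.000e-04 -1.100e-03 -1.000e+00]]
```

View pics/c6.png

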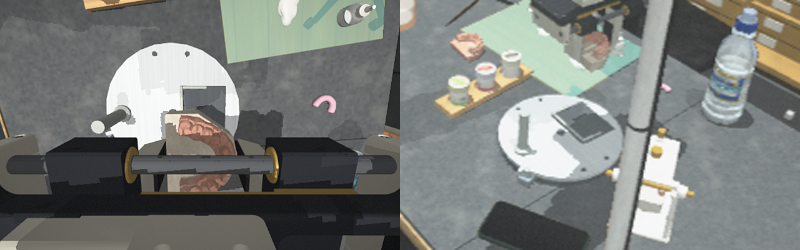

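The cast is held over the table with its front away from the pin, and the jars are undisturbed. I cross-check the axis and pin from the wrist depth before lowering.

Run:
```python
from h import *
from scipy.optimize import least_squares
np.set_printoptions(precision=4,suppress=True)
for n in('wrist5','wrist3','top4','scene5'):
    d=dict(np.load(f'pics/{n}.npz')); w=pts(d)
    m=(w[...,2]>.094)&(w[...,2]<.103)&(abs(w[...,0]-.455)<.03)&(abs(w[...,1]-.098)<.03)
    p=None
    if m.sum()>5: p=(w[m].min(0)+w[m].max(0))/2; print(n,'pin',m.sum(),p)
    r=np.hypot(w[...,0]-.529,w[...,1]-.0893)
    m=((abs(w[...,2]-.022)<.004)&(r<.115)).astype(np.uint8)
    c=cv2.findContours(m,cv2.RETR_EXTERNAL,cv2.CHAIN_APPROX_NONE)[0]
    q=np.concatenate(c)[:,0]; P=w[q[:,1],q[:,0]][:,:2]; rr=np.hypot(*(P-[.529,.0893]).T); P=P[(rr>.09)&(rr<.108)]
    f=least_squares(lambda x:np.hypot(*(P-x[:2]).T)-x[2],[.529,.0893,.1],loss='soft_l1',f_scale=.001); print(n,'axis',f.x,len(P))
    # dark seat pixels
    g=d['pixels'].max(2); k=((abs(w[...,2]-.026)<.004)&(g<110)&(np.hypot(w[...,0]-.576,w[...,1]-.0845)<.056)).astype(np.uint8)
    k=cv2.morphologyEx(k,cv2.MORPH_OPEN,np.ones((3,3)))>0
    if k.sum()>50: print(n,'seat',k.sum(),cv2.minAreaRect(w[k][:,:2].astype(np.float32)))
d=dict(np.load('pics/wrist5.npz')); w=pts(d); m=(w[...,2]>.150)&(w[...,2]<.20)&(np.hypot(w[...,0]-.575,w[...,1]-.0845)<.05)
print('cast pts',m.sum(),w[m].min(0),w[m].max(0))
```

```text
wrist5 pin 424 [0.4581 0.0986 0.0969]
wrist5 axis [0.5324 0.0905 0.099 ] 424
wrist5 seat 1397 ((0.5828202366828918, 0.09518720209598541), (0.05970711261034012, 0.05481644719839096), 84.7042465209961)
wrist3 axis [0.5319 0.0911 0.0989] 418
wrist3 seat 3871 ((0.5681411027908325, 0.08841158449649811), (0.08146782219409943, 0.08457830548286438), 82.99214172363281)
top4 pin 26 [0.4588 0.0986 0.099 ]
top4 axis [0.5321 0.0909 0.0982] 223
scene5 pin 21 [0.4562 0.0968 0.0958]
scene5 axis [0.5301 0.0895 0.0981] 193
scene5 seat 144 ((0.5780795812606812, 0.07528224587440491), (0.04022541269659996, 0.05368564650416374), 77.77039337158203)
cast pts 11358 [0.5322 0.0551 0.1554] [0.6202 0.1199 0.2   ]
```

Axis (0.532, 0.0907) and yaw −6° agree across the cameras, putting the seat at about (0.5767, 0.0858). I make a small correction, then lower.

```bash
python3 -m creep '[[0.05,0.045,0.5,0,0.4],[0,0,0.5,0,0.4],[0,0,0.5,0,0.4],[0,0,0.5,0,0.4],[0,0,0.3,0,0.4],[0,0,0.2,0,0.4],[0,0,0.1,0,0.4],[0,0,0.1,0,0.4],[0,0,0,0,0.4],[0,0,0,0,0.4],[0,0,0,0,0.4]]'
python3 - <<'E'
from h import *
s=readout.observe(); print(s['position'],R.from_rotvec(s['ee_rot']).as_matrix().round(4))
I=[]
for n in('wrist','scene','top'):
    d=grab(n); np.savez('pics/%s6'%n,**{k:np.array(v) for k,v in d.items()}); I.append(d['pixels'])
cv2.imwrite('pics/c7.png',np.vstack([np.hstack([cv2.resize(I[0][:,100:540],(400,364)),cv2.resize(I[1][170:270,300:410],(400,364),interpolation=cv2.INTER_CUBIC)]),np.hstack([cv2.resize(I[2][150:250,220:420],(400,200)),np.zeros((200,400,3),np.uint8)])]))
E
```

```text
clock: 18.02
position: [0.5774, 0.0863, 0.0538]
ee_rot: [2.333, 2.104, 0.001]
force: [-0.8, 0.7, -0.1]
width: 0.592
gripper_force: 20.0
[0.57738308 0.0862844  0.05378397] [[ 1.029e-01  9.947e-01  4.000e-04]
 [ 9.947e-01 -1.029e-01  2.000e-04]
 [ 2.000e-04  4.000e-04 -1.000e+00]]
```

View pics/c7.png

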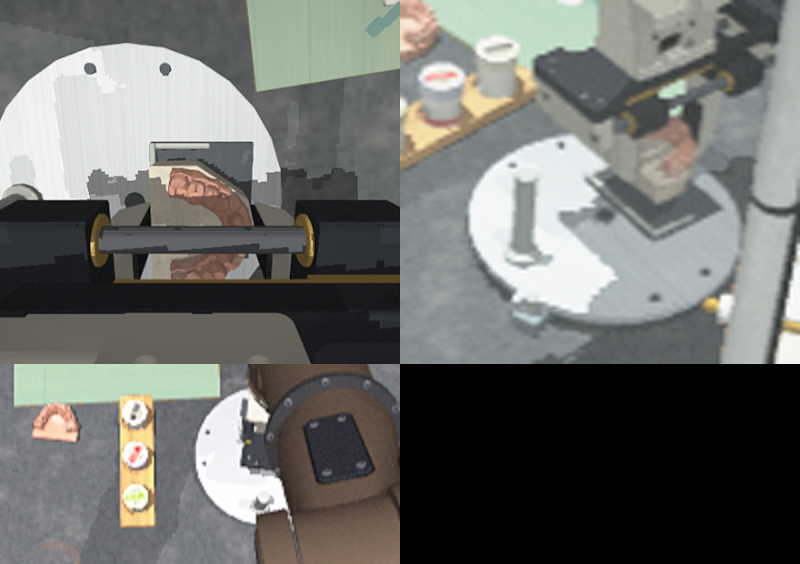

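The wrist view shows the seat's +y edge at panel (150–253,142) with the cast centred across it, and the scene view shows the cast level above the seat and the other objects in place. I check the alignment and height from depth.

```bash
python3 -m creep '[[-0.01,-0.01,0.1,0,0.4],[0,0,0.07,0,0.4],[0,0,0,0,0.4],[0,0,0,0,0.4]]'
python3 - <<'E'
from h import *
np.set_printoptions(precision=4,suppress=True)
d=dict(np.load('pics/wrist6.npz')); w=pts(d); a=np.radians(-6)
V=lambda u,v,z: ray(d,100+u*1.1,v*400/364,z)
def F(p): p=p-np.array([.5768,.086,0]); return np.array([p[0]*np.cos(a)+p[1]*np.sin(a),-p[0]*np.sin(a)+p[1]*np.cos(a),p[2]])*1000
print('seat corners',F(V(150,142,.030)),F(V(253,142,.026)),F(V(253,200,.026)))
q=np.array([F(p) for p in w.reshape(-1,3) if abs(p[0]-.577)<.06 and abs(p[1]-.086)<.06])
m=(q[:,2]>50)&(q[:,2]<95)&(q[:,1]>24); r=q[m]; print('cast +y max',np.percentile(r[:,1],99.5),'x',np.percentile(r[:,0],[0.5,99.5]))
m=(abs(q[:,0]+22)<4)&(abs(q[:,1]-10)<18)&(q[:,2]>50); print('base top z',np.median(q[m][:,2]),m.sum(),q[m][:,2].std())
m=(q[:,2]<28)&(q[:,2]>23.5)&(q[:,1]>36.5); print('seat z',np.median(q[m][:,2]))
E
```

```text
clock: 18.68
position: [0.5768, 0.0858, 0.0467]
ee_rot: [-2.333, -2.104, 0.0]
force: [-0.5, -0.5, -0.6]
width: 0.597
gripper_force: 20.0
seat corners [-31.6605  40.6258  30.    ] [32.887  40.2673 26.    ] [34.632   1.6283 26.    ]
cast +y max 34.17925050947386 x [-26.2269  12.2396]
base top z 160.72570780242523 5112 36.908616585255004
seat z 25.41247132445451
```

Run:
```python
from h import *
d=dict(np.load('pics/wrist6.npz')); w=pts(d).reshape(-1,3)
m=(w[:,2]>.045)&(w[:,2]<.075)&(abs(w[:,0]-.556)<.006)&(w[:,1]>.07)&(w[:,1]<.125)
p=w[m]; print(m.sum(),np.percentile(p[:,2],[5,25,50,75,95])); print('expected base top',.0538-.0057+.018)
q=p[abs(p[:,2]-np.median(p[:,2]))<.004]; print('tilt',np.polyfit(q[:,1],q[:,2],1)[0],np.polyfit(q[:,0],q[:,2],1)[0])
```

```text
1629 [0.06501254 0.06595535 0.06642916 0.06685942 0.06761626]
expected base top 0.0661
tilt -0.01216775501956507 0.00450458128648047
```

The cast is level and at the expected height: the underside is now about 41 mm above the bench, so about 15 mm over the seat. I hand it in.

```bash
python3 -c "
from cell import sign_off
print(sign_off())"
```

```text
the job is handed in; nothing more can be done
None
```

The table is turned against its stop, and the grey-based cast is held level about 15 mm above the seat. It is centred to about 1 mm, with its heel towards the pin; the jars and the other cast were left alone, and I've handed the job in.

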